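# Lay the long sample tube on the inspection cradle

## Robot

A 7-joint arm with a two-finger parallel gripper is mounted at the origin on the work surface. World frame = base frame: x ahead of the robot, y to its left, z up, the work surface at z = 0. Lengths are in m, angles in degrees, forces in N, time in s.
With the tool pointing down it reaches from about 0.4 to 0.75 m from the base axis. Payload 19.5 kg.
Tool frame: the origin (TCP) lies on the centre line of the jaws, within the pads' length; the fingertips stand 25 mm ahead of it and the grasp point (between the pads) lies 6 mm ahead of it; z points along the fingers, y is the line along which they close (so a half turn about z gives the same grasp; the last joint's range is limited). The gripper opens to 85 mm and grips with 20 to 120 N. Pads are 22 mm wide; open, the fingers measure 114 mm over their backs; the gripper's body (76 mm by 85 mm) begins 54 mm behind the grasp point. The pads swing forward as they close: fully open they stand 13 mm farther back than shut.
Start: joints at [-71.946, 40.479, -1.581, 85.061, 1.261, 54.483, -4.326], TCP at [0.201, 0.539, 0.256] pointing down, gripper open.
Joint ranges: [-155.06, 155.06], [-18.47, 123.98], [-90, 86.84], [0, 140.48], [-83.41, 263.41], [0, 116], [-161.91, 161.91]. Speed limits (degrees/s): [108.29, 108.29, 147.25, 147.25, 172.46, 172.46, 172.46].

## Interface

Orientations are given as [roll, pitch, yaw] about the fixed x, y, z axes, in that order (R = Rz(yaw) Ry(pitch) Rx(roll)).
In Python, from workcell import robot gives the robot as it stands. The module is installed in compiled form; this text tells all that it offers.
- The arm moves only by the tool send_rows, never from a script. Its arguments are lists of equal length, an entry for each row: "rot": the turn, a rotation vector about the world's x, y, z as a fraction of full scale, a list of three; "slide": the shift along the world's x, y, z as a fraction of full scale, a list of three; "fingers": the opening, from -1 (shut) to 1 (fully open). A call has 1 to 5 rows; each row shifts and turns the commanded pose from where the row before left it; what a row does not reach is not made up. Full scale, the value 1, is 0.05 m for a shift and 0.15 rad for a turn. A row lasts 1/10 s, in which the tool goes at most 50 mm and 8.59 degrees, less where a joint would pass 70% of its speed; a pose out of reach is approached as far as the arm can. A call with a number of a shift or a turn outside -1 to 1 is refused whole. A call with a gripper value outside its range is refused whole. The fingers move at their own pace and stop on an object; "grip_force" is the grip in N (left out, the last holds). Time passes only in rows, so rows that do not move let the fingers close. It gives the time, the measured TCP pose, the force, the opening and the grip force at its end, in the units of the state.
- robot.observe(): the state, without advancing time (a new reading comes with each control period).
- robot.grab_frame(name): name is "scene" or "top" or "wrist"; returns the picture (384x512x3 uint8, red, green, blue); there is no depth.
- robot.calibration(name): a dict with "fx", "fy", "cx", "cy" (pixels), "T" (4x4, takes a point from camera to world coordinates); the wrist camera has in their place "T_tool_cam" (4x4, takes a point from camera to tool coordinates, whose origin is the TCP and whose axes are the flange's). Camera axes: x right, y up, looking along -z (the intrinsics and any distortion apply to the point x, -y, -z); pixel columns grow to the right and rows downward; lengths in m; the calibration is good to about 2 mm. A picture is of the moment at which its call begins: read the wrist's pose just before it. calibration takes no time and is no camera call.
- robot.close_job(): hands the job in; it is judged then, once.
The state is a dict: "time_s": time; "q": joint angles; "qvel": joint speeds; "effort": joint torques, N m; "ee_pos": TCP position; "ee_rot": TCP orientation; "force": force on the tool from outside, world axes, zero at the start; "torque": the same for the moment, N m; "width": finger opening in m; "grasp_force": force on a finger pad.
Only numpy, scipy, OpenCV 4.12 (cv2) and the standard library are available. Lean on these libraries where they do the work, as an engineer would, in place of code of your own. Each camera call takes 0.05 s, during which the arm holds its last target. There are 200 camera calls.

## Task

The long sample tube is to be looked at lying down. Pick the longest of the three capped tubes off the bench and lower it onto the raised cradle so that it lies level in both notches, about centred and either way round; set it down rather than dropping it, let go, and leave the two shorter tubes where they lie.

Things in the scene. Friction and masses are not known exactly. Their poses are not given: they have to be found in the camera images.
- long_tube: Longest of three round whitish plastic tubes lying on the black bench: 190 mm long, 28 mm diameter, 50 to 105 g. Origin on its axis at mid-length (14 mm above the bench at the start); x axis along the tube towards the blue eight-sided cap (22 mm long, 28 mm across flats; the other end is round), which starts within 20 degrees of pointing away from the robot.
- medium_tube: A tube of the same make and diameter (28 mm), 125 mm long, lying on the bench: leave it. Origin on its axis at mid-length, x axis along the tube towards the cap.
- short_tube: A tube of the same make and diameter (28 mm), 85 mm long, lying on the bench: leave it. Origin on its axis at mid-length, x axis along the tube towards the cap. The three tubes lie side by side, about 140 mm apart, in any order.
- cradle: Fixed cradle: base plate 130 x 80 x 12 mm, two white upright plates 6 mm thick, 56 mm wide at the top, at x = -45 and +45 mm, 84 mm free between them. Each has an open 90 degree V notch 48 mm wide in its top, tips 94 mm up. Origin under the base's centre, on the bench; x runs from upright to upright (within 23 degrees of world x), as the tube must lie. A seated tube's axis is over the origin, 90 mm up.
There are look-alikes about, which are no part of the job. What is shaped like the long_tube but turquoise or yellow is not meant.

How it is judged (in metres and radians):
On the way:
1. the long tube is lowered to the notches, within 15 mm of its seat, while still held (z of long_tube in the frame of cradle between 0.075 and 0.105 m and x of long_tube in the frame of cradle between -0.03 and 0.03 m and y of long_tube in the frame of cradle between -0.02 and 0.02 m and contact force between the fingers and long_tube above 0.3 N), for 0.1 s.
At the end, for the whole second after the job is handed in: The long tube rests, released, in both notches: axis 90 mm up within 6 mm, within 10 mm of the centre line and 10 degrees of parallel to it, mid-length within 20 mm of the cradle's middle, either way round. Shorter tubes within 30 mm of their starts (z of long_tube in the frame of cradle between 0.084 and 0.096 m and x of long_tube in the frame of cradle between -0.02 and 0.02 m and y of long_tube in the frame of cradle between -0.01 and 0.01 m and angle between the x axis of long_tube and the x axis of cradle, either way round below 0.175 rad and linear speed of long_tube below 0.02 m/s and contact force between the fingers and long_tube below 0.1 N and distance of each of medium_tube, short_tube from where it was at the start of the episode below 0.03 m); the robot touches nothing.
It fails at once if a shorter tube is moved 30 mm or more (distance of any of medium_tube, short_tube from where it was at the start of the episode above 0.03 m).
It also fails if it takes over 38 s, if anything falls off the work surface, if the arm or the gripper's body presses on something with over 40 N, if the wrist force passes 120 N, or if a joint passes its speed limit or range.

## Working session

There is one attempt and no reset: what is moved stays moved. The work goes in short steps, Python scripts to look and compute and a tool call to move; the robot and the scene stay as the last step left them, time stands still between calls to the robot, and variables do not carry over. Pictures are saved under pics/ and viewed, at most 10 in all, crops included, and the job is handed in when it is done.

Besides the shell and the picture viewer there is one more tool, called after "Request:" in YAML: its name, and indented under it one key for each argument. send_rows: Moves the arm, as the interface text tells. Shift numbers are shares of 0.05 m and turn numbers shares of 0.15 rad, none past 1 either way. Its arguments: {"type":"object","properties":{"rot":{"type":"array","items":{"type":"array","items":{"type":"number","minimum":-1,"maximum":1}}},"slide":{"type":"array","items":{"type":"array","items":{"type":"number","minimum":-1,"maximum":1}}},"fingers":{"type":"array","items":{"type":"number"}},"grip_force":{"type":"number"}},"required":["rot","slide","fingers"]}

```bash
mkdir -p pics
python3 - <<'E'
from workcell import robot
import cv2,json,numpy as np
s=robot.observe();print(s)
for n in("scene","top"):
    f=robot.grab_frame(n);cv2.imwrite(f"pics/{n}0.png",f[:,:,::-1])
for n in("scene","top","wrist"):
    print(n,robot.calibration(n))
E
```

```text
{'time_s': 0.0, 'q': array([-71.94715135,  40.51459543,  -1.5840025 ,  85.08275852,
         1.26052664,  54.48419537,  -4.32499835]), 'qvel': array([ 0.08504819, -0.04232146, -0.00207315, -0.00529768, -0.05228476,
       -0.06659679,  0.06491444]), 'effort': array([-7.05961702e-04, -8.83211017e+01,  1.23463064e+00, -2.36148226e+01,
        1.68314920e-02,  6.84575745e-03,  4.09247036e-05]), 'ee_pos': array([0.20072974, 0.5385732 , 0.25582722]), 'ee_rot': array([-1.79935773e+02,  1.05208698e-03,  1.59560010e+02]), 'force': array([0.64787633, 0.21714961, 0.43118443]), 'torque': array([-0.05242786, -0.00621347,  0.03176119]), 'grasp_force': 0.0, 'width': 0.08553030942471183}
scene {'fx': 369.7989416985877, 'fy': 369.7989416985877, 'cx': 256.1934221928363, 'cy': 189.64143526564354, 'T': array([[ 0.86509047, -0.33744436,  0.37114658,  0.84604297],
       [ 0.50154246,  0.59453208, -0.62847973, -0.8267951 ],
       [-0.00858161,  0.72983759,  0.68356671,  0.83907577],
       [ 0.        ,  0.        ,  0.        ,  1.        ]])}
top {'fx': 374.1274340019989, 'fy': 374.1274340019989, 'cx': 257.8413404193617, 'cy': 198.80657923959714, 'T': array([[-0.00326491,  0.99594958, -0.08985417,  0.28687825],
       [-0.99998483, -0.00285311,  0.00471102, -0.07909193],
       [ 0.00443557,  0.08986819,  0.99594379,  1.12675589],
       [ 0.        ,  0.        ,  0.        ,  1.        ]])}
wrist {'fx': 290.89171941011335, 'fy': 290.89171941011335, 'cx': 256.9096571944264, 'cy': 191.57287284375127, 'T_tool_cam': array([[ 1.18241192e-03,  9.59860545e-01,  2.80475198e-01,
         6.95071918e-02],
       [ 9.99999257e-01, -1.21775716e-03, -4.82537720e-05,
        -2.57980112e-04],
       [ 2.95233788e-04,  2.80475046e-01, -9.59861272e-01,
        -1.16942402e-01],
       [ 0.00000000e+00,  0.00000000e+00,  0.00000000e+00,
         1.00000000e+00]])}
```

View pics/top0.png

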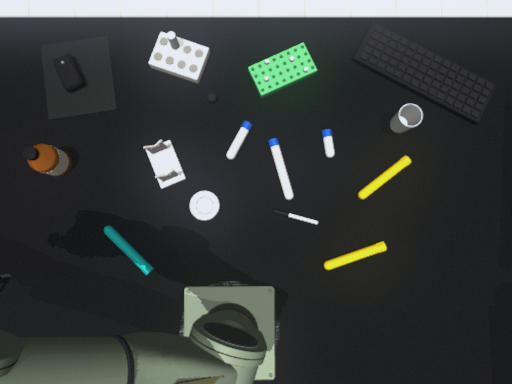

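View pics/scene0.png

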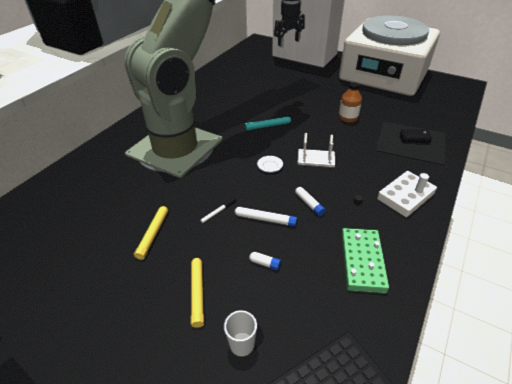

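The top view shows these candidates:
- white tube with blue cap, (281,169), the longest
- medium tube, (239,140)
- short tube, (328,143)
- turquoise look-alike, (128,250)
- yellow look-alikes, (385,178) and (356,256)
- white pen, (297,217)

I choose (281,169). The cradle is at about (165,163). In the scene view the same tube is at (266,216) and the cradle at (317,150).

```bash
cat > h.py <<'E'
from workcell import robot
import cv2,numpy as np
def ray(c,T,uv):
    d=np.array([(uv[0]-c['cx'])/c['fx'],-(uv[1]-c['cy'])/c['fy'],-1.])
    return T[:3,3],T[:3,:3]@d
def at(c,T,uv,z):
    o,d=ray(c,T,uv);return o+d*(z-o[2])/d[2]
def proj(c,T,p):
    q=np.linalg.inv(T)@np.append(p,1);return np.array([c['cx']-c['fx']*q[0]/q[2],c['cy']+c['fy']*q[1]/q[2]])
E
python3 - <<'E'
from h import *
f=cv2.imread('pics/top0.png');c=robot.calibration('top');T=c['T']
b,g,r=[f[:,:,i].astype(int) for i in range(3)]
m=(((b>90)&(b-r>60)&(b-g>40))|(np.minimum(np.minimum(b,g),r)>110)).astype(np.uint8)
n,l,st,ce=cv2.connectedComponentsWithStats(m)
for i in range(1,n):
    x,y,w,h,a=st[i]
    if a>60 and 215<x<340 and 110<y<230:
        pts=np.argwhere(l==i)[:,::-1].astype(np.float32)
        (cx,cy),wh,ang=cv2.minAreaRect(pts)
        P=np.array([at(c,T,p,0.016) for p in pts])[:,:2]
        (X,Y),s,an=cv2.minAreaRect((P*1000).astype(np.float32))
        print((cx,cy),'world mm',X,Y,s,an)
        cp=pts[(b-r)[pts[:,1].astype(int),pts[:,0].astype(int)]>60]
        if len(cp): print('  cap',at(c,T,cp.mean(0),.014))
def crop(x0,y0,w,h,k): return cv2.resize(f[y0:y0+h,x0:x0+w],None,fx=k,fy=k,interpolation=cv2.INTER_CUBIC)
cv2.imwrite('pics/crop1.png',np.hstack([crop(135,130,60,70,7),crop(255,130,50,75,7)[:490]]))
E
```

```text
(238.3885040283203, 139.7081298828125) world mm 566.9334106445312 -26.300086975097656 (29.080896377563477, 128.80718994140625) 62.36030960083008
  cap [ 0.61363927 -0.05009215  0.014     ]
(328.05999755859375, 142.9199981689453) world mm 556.2916870117188 -297.226806640625 (87.92279815673828, 30.529315948486328) 6.7915120124816895
  cap [ 0.58903812 -0.29346513  0.014     ]
(280.7596435546875, 168.42730712890625) world mm 479.16943359375 -153.22781372070312 (193.51071166992188, 30.343515396118164) 14.934207916259766
  cap [ 0.56106316 -0.13131947  0.014     ]
(302.8615417480469, 218.50770568847656) world mm 328.0006408691406 -217.7802734375 (91.96769714355469, 13.054956436157227) 74.5480728149414
```

View pics/crop1.png

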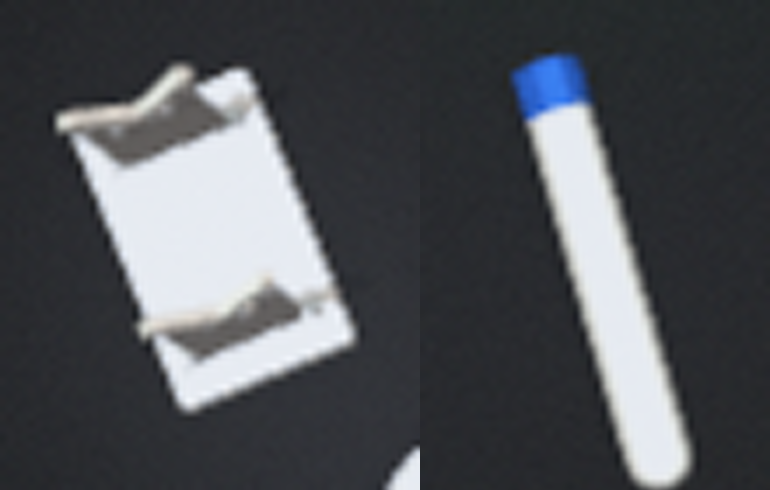

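The right crop confirms the choice: a white round-ended tube with a blue faceted cap, measuring about 193 x 30 mm with its cap away from the robot. The left crop shows the cradle. Its base corners are at crop (188,410), (355,340) and (247,68), and its tips at (58,122), (190,70), (140,328) and (268,280). I'll fit the cradle pose to these.

Run:
```python
from h import *
from scipy.optimize import least_squares
c=robot.calibration('top');T=c['T']
px=np.array([(188,410),(355,340),(247,68),(58,122),(190,70),(140,328),(268,280)])/7+[134.6,129.6]
# base: -x end = image bottom; +y = image left
loc=np.array([(-.065,.04,.012),(-.065,-.04,.012),(.065,-.04,.012),(.045,.028,.094),(.045,-.028,.094),(-.045,.028,.094),(-.045,-.028,.094)])
def W(p,l): 
    a,b=np.cos(p[2]),np.sin(p[2]);return np.array([p[0]+a*l[0]-b*l[1],p[1]+b*l[0]+a*l[1],l[2]])
f=lambda p:np.concatenate([proj(c,T,W(p,l))-u for l,u in zip(loc,px)])
r=least_squares(f,[.5,.17,.3]);print(r.x,np.degrees(r.x[2]));print(r.fun.reshape(-1,2).round(1))
C=robot.calibration('scene')
im=cv2.imread('pics/scene0.png')
for l in [(-.065,.04,.012),(-.065,-.04,.012),(.065,-.04,.012),(.065,.04,.012),(.045,.028,.094),(.045,-.028,.094),(-.045,.028,.094),(-.045,-.028,.094)]:
    u=proj(C,C['T'],W(r.x,l)); im=cv2.circle(im,tuple(int(round(v*16)) for v in u),16,(0,0,255),-1,shift=4)
t=np.radians(14.93)
for s in(-.095,.095):
    u=proj(C,C['T'],np.array([.479+s*np.cos(t),-.153+s*np.sin(t),.014])); im=cv2.circle(im,tuple(int(round(v*16)) for v in u),16,(0,0,255),-1,shift=4)
cv2.imwrite('pics/ov.png',cv2.resize(im[120:240,220:360],None,fx=5,fy=5,interpolation=cv2.INTER_CUBIC))
```

```text
[0.49504097 0.19431361 0.38858167] 22.264089846279038
[[-0.8  0.2]
 [ 0.2  0.1]
 [-0.1 -0.3]
 [ 0.2  0.2]
 [-0.   0.2]
 [-0.   0.2]
 [ 0.5 -0.5]]
```

View pics/ov.png

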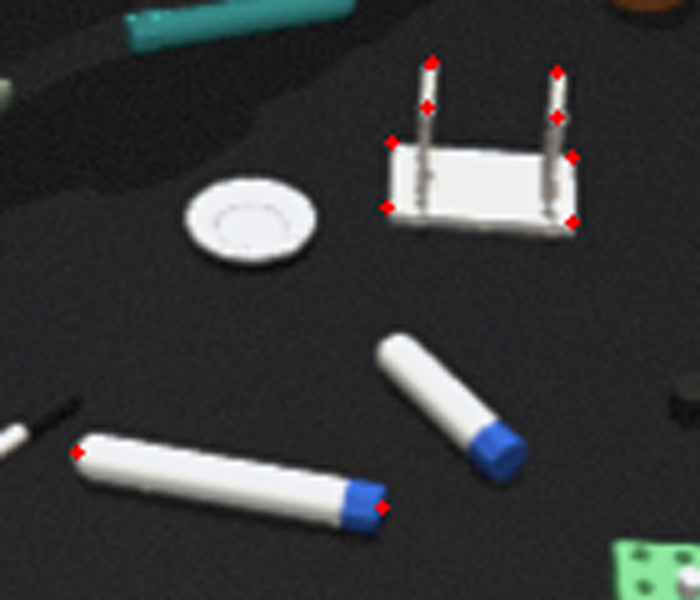

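The fit is good: residuals are under 1 px, and the reprojection in the scene view lands on the cradle corners and tube ends. The tube is at (0.479,-0.153) with yaw 14.9°, and the cradle at (0.495,0.194) with yaw 22.3°. I'll move over the tube by way of the cradle, since the direct line comes too close to the base.

Request:
send_rows:
  rot:
    - [0,0,-0.84]
    - [0,0,-0.84]
    - [0,0,-0.84]
    - [0,0,-0.84]
    - [0,0,-0.84]
  slide:
    - [0.59,-0.69,0]
    - [0.59,-0.69,0]
    - [0.59,-0.69,0]
    - [0.59,-0.69,0]
    - [0.59,-0.69,0]
  fingers: [1,1,1,1,1]
  grip_force: 40

```text
time_s: 0.6
ee_pos: [0.3492, 0.3647, 0.2562]
ee_rot: [-180.0, 0.0, 123.2]
force: [1.3, 0.2, -0.4]
width: 0.0854
grasp_force: 0.0
```

Request:
send_rows:
  rot:
    - [0,0,-0.84]
    - [0,0,-0.84]
    - [0,0,-0.84]
    - [0,0,-0.84]
    - [0,0,-0.84]
  slide:
    - [0.59,-0.69,0]
    - [0.59,-0.69,0]
    - [0.59,-0.69,0]
    - [0.59,-0.69,0]
    - [0.59,-0.69,0]
  fingers: [1,1,1,1,1]

```text
time_s: 1.1
ee_pos: [0.4967, 0.1922, 0.2562]
ee_rot: [-180.0, -0.0, 87.1]
force: [0.1, 2.3, -0.5]
width: 0.0849
grasp_force: 0.0
```

Request:
send_rows:
  rot:
    - [0,0,-0.84]
    - [0,0,-0.84]
    - [0,0,-0.84]
    - [0,0,-0.84]
    - [0,0,-0.84]
  slide:
    - [-0.03,-0.7,0]
    - [-0.03,-0.7,0]
    - [-0.03,-0.7,0]
    - [-0.03,-0.7,0]
    - [-0.03,-0.7,0]
  fingers: [1,1,1,1,1]

```text
time_s: 1.6
ee_pos: [0.488, 0.0174, 0.2562]
ee_rot: [-180.0, 0.0, 51.0]
force: [0.2, -0.1, -0.6]
width: 0.0856
grasp_force: 0.0
```

Request:
send_rows:
  rot:
    - [0,0,-0.84]
    - [0,0,-0.84]
    - [0,0,-0.84]
    - [0,0,-0.84]
    - [0,0,-0.84]
  slide:
    - [-0.03,-0.7,0]
    - [-0.03,-0.7,0]
    - [-0.03,-0.7,0]
    - [-0.03,-0.7,0]
    - [-0.03,-0.7,0]
  fingers: [1,1,1,1,1]

```text
time_s: 2.1
ee_pos: [0.4805, -0.1575, 0.2562]
ee_rot: [-180.0, 0.0, 14.9]
force: [-0.4, 0.5, 0.6]
width: 0.0854
grasp_force: 0.0
```

```bash
cat >> h.py <<'E'
from scipy.spatial.transform import Rotation as Ro
def wristT(c,s):
    M=np.eye(4);M[:3,:3]=Ro.from_euler('xyz',s['ee_rot'],degrees=True).as_matrix();M[:3,3]=s['ee_pos'];return M@c['T_tool_cam']
E
python3 - <<'E'
from h import *
s=robot.observe();f=robot.grab_frame('wrist')[:,:,::-1].copy();c=robot.calibration('wrist');T=wristT(c,s);print(s['ee_pos'],s['ee_rot'])
b,g,r=[f[:,:,i].astype(int) for i in range(3)]
m=(((b>90)&(b-r>60)&(b-g>40))|(np.minimum(np.minimum(b,g),r)>110)).astype(np.uint8)
n,l,st,ce=cv2.connectedComponentsWithStats(m)
for i in range(1,n):
    if st[i][4]>800:
        pts=np.argwhere(l==i)[:,::-1]
        P=np.array([at(c,T,p,.016) for p in pts])[:,:2]*1000
        print(st[i],cv2.minAreaRect(P.astype(np.float32)))
cv2.imwrite('pics/w1.png',f)
E
```

```text
[ 0.48054767 -0.1575203   0.256176  ] [-1.79980197e+02  6.97720054e-03  1.48862756e+01]
[ 127   11   83  100 2957] ((567.4840087890625, -27.5308837890625), (29.51756477355957, 126.44693756103516), 62.46511459350586)
[ 241   87   26  151 3296] ((479.82489013671875, -155.82911682128906), (189.55067443847656, 29.04119110107422), 15.453354835510254)
[ 369  100   39   71 1620] ((558.1828002929688, -300.07501220703125), (85.11332702636719, 28.90366554260254), 6.923216819763184)
[  28  168   70   66 3595] ((372.81982421875, 71.58715057373047), (89.11058807373047, 87.80548858642578), 2.577848434448242)
[ 408  230  104   44 1000] ((437.6294250488281, -455.3971862792969), (16.08859634399414, 141.1121826171875), 37.08121871948242)
```

View pics/w1.png

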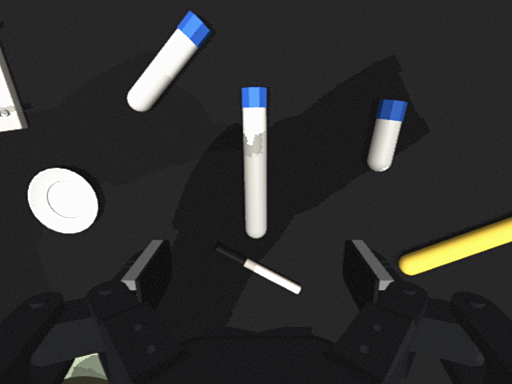

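The wrist view shows the long tube at pixel (255,162), cap up, between the jaws. It measures 189.6 x 29 mm at (0.480,-0.156), yaw 15.4°, which agrees with the top view. I'll descend now.

Request:
send_rows:
  rot:
    - [0,0,0.02]
    - [0,0,0.02]
    - [0,0,0.01]
    - [0,0,0]
    - [0,0,0]
  slide:
    - [0,0.01,-0.8]
    - [0,0.01,-0.8]
    - [0,0.01,-0.8]
    - [0,0.01,-0.8]
    - [0,0.01,-0.8]
  fingers: [1,1,1,1,1]

```text
time_s: 2.65
ee_pos: [0.4806, -0.1535, 0.0546]
ee_rot: [-180.0, 0.0, 15.6]
force: [0.8, -1.1, -0.5]
width: 0.0858
grasp_force: 0.0
```

Request:
send_rows:
  rot:
    - [0,0,0]
    - [0,0,0]
    - [0,0,0]
    - [0,0,0]
  slide:
    - [0,0,-0.3]
    - [0,0,-0.24]
    - [0,0,0]
    - [0,0,0]
  fingers: [1,1,1,1]

```text
time_s: 3.05
ee_pos: [0.4811, -0.1538, 0.0299]
ee_rot: [180.0, -0.0, 15.6]
force: [-0.3, 0.3, 0.6]
width: 0.0851
grasp_force: 0.0
```

Request:
send_rows:
  rot:
    - [0,0,0]
    - [0,0,0]
    - [0,0,0]
    - [0,0,0]
    - [0,0,0]
  slide:
    - [0,0,0]
    - [0,0,0]
    - [0,0,0]
    - [0,0,0]
    - [0,0,0]
  fingers: [-1,-1,-1,-1,-1]
  grip_force: 40

```text
time_s: 3.55
ee_pos: [0.481, -0.1537, 0.0297]
ee_rot: [180.0, -0.0, 15.6]
force: [0.1, 1.0, 7.9]
width: 0.0266
grasp_force: 38.8
```

Request:
send_rows:
  rot:
    - [0,0,0]
    - [0,0,0]
  slide:
    - [0,0,0]
    - [0,0,0.1]
  fingers: [-1,-1]

```text
time_s: 3.75
ee_pos: [0.4806, -0.1537, 0.0342]
ee_rot: [-180.0, 0.0, 15.6]
force: [-0.2, 0.7, -1.1]
width: 0.0265
grasp_force: 39.5
```

Request:
send_rows:
  rot:
    - [0,0,0]
    - [0,0,0]
    - [0,0,0]
    - [0,0,0]
    - [0,0,0]
  slide:
    - [0,0,0.4]
    - [0,0,0.8]
    - [0,0,0.8]
    - [0,0,0.8]
    - [0,0,0.8]
  fingers: [-1,-1,-1,-1,-1]

```text
time_s: 4.25
ee_pos: [0.4804, -0.1536, 0.2162]
ee_rot: [-180.0, 0.0, 15.6]
force: [0.2, -0.2, -1.2]
width: 0.0263
grasp_force: 39.6
```

Run:
```python
from h import *
s=robot.observe();print(s['width'],s['grasp_force'],s['force'],s['ee_pos'],s['torque'])
f=robot.grab_frame('wrist')[:,:,::-1].copy();t=robot.grab_frame('scene')[:,:,::-1]
cv2.imwrite('pics/w2.png',np.hstack([cv2.resize(f,(400,300)),cv2.resize(t,(400,300))]));cv2.imwrite('pics/w2full.png',f)
```

```text
0.02626375578945356 39.597535729408264 [ 0.24620351 -0.16724829 -1.2274328 ] [ 0.48036026 -0.1535892   0.21623919] [0.07788274 0.0134924  0.00023011]
```

View pics/w2.png

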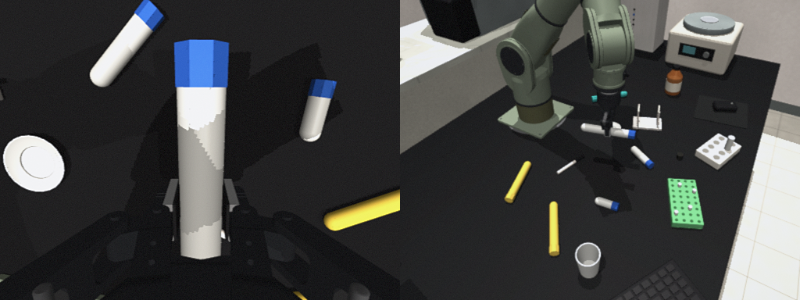

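The tube is held and lifted: in the wrist half it sits between the pads with its cap up at (200,63), and the scene half shows it level. Next I'll measure how it sits in the hand with a cylinder fit to the wrist picture.

```bash
cat > pose.py <<'E'
from h import *
from scipy.optimize import least_squares
def fit(f,c):
    T=c['T_tool_cam'];b,g,r=[f[:,:,i].astype(int) for i in range(3)]
    E=[];blue=(b-r>60)&(b>90);wh=np.minimum(np.minimum(b,g),r)>70
    for v in range(122,222,4):
        k=np.flatnonzero(wh[v,200:310])+200
        E+=[(k.min()-.5,v),(k.max()+.5,v)]
    bl=np.flatnonzero(blue[:,257-8:257+9].sum(1)>8); v0,v1=bl.min()-.5,bl.max()+.5
    R=[ray(c,T,e) for e in E]
    def res(p): # lateral y, height z (tool), slope y, slope z, mid x
        d=np.array([1,p[2],p[3]]);d/=np.linalg.norm(d);a=np.array([p[4],p[0]+p[2]*p[4],p[1]+p[3]*p[4]])
        o=[]
        for q,w in R:
            n=np.cross(w,d);o.append((abs((a-q)@n)/np.linalg.norm(n)-.014)*1000)
        P=a+d*.073+[0,0,-.014]
        o.append((proj(c,T,P)[1]-v1)*2)
        return o
    s=least_squares(res,[0,.012,0,0,0]);return s.x,np.std(s.fun),(v0,v1)
E
python3 - <<'E'
from pose import *
print(fit(cv2.imread('pics/w2full.png'),robot.calibration('wrist')))
E
```

```text
(array([ 0.00144593,  0.01717138, -0.00189988, -0.02266949, -0.00259418]), np.float64(0.13635317272886208), (np.float64(50.5), np.float64(111.5)))
```

The tube axis is 17 mm ahead of the TCP, tilted 1.3°, and its middle is 2.6 mm behind the TCP. The TCP target over the cradle is (0.497,0.195), yaw 22.3°, and about z = 0.106 when seated.

Request:
send_rows:
  rot:
    - [0,0,0.08]
    - [0,0,0.08]
    - [0,0,0.08]
    - [0,0,0.08]
    - [0,0,0.08]
  slide:
    - [0.03,0.5,0]
    - [0.03,0.7,0]
    - [0.03,0.7,0]
    - [0.03,0.7,0]
    - [0.03,0.7,0]
  fingers: [-1,-1,-1,-1,-1]

```text
time_s: 4.85
ee_pos: [0.4879, 0.0127, 0.2142]
ee_rot: [-180.0, 0.0, 19.1]
force: [2.0, -0.5, -1.3]
width: 0.0265
grasp_force: 39.7
```

Request:
send_rows:
  rot:
    - [0,0,0.08]
    - [0,0,0.08]
    - [0,0,0.08]
    - [0,0,0.08]
    - [0,0,0.06]
  slide:
    - [0.03,0.7,0]
    - [0.04,0.7,0]
    - [0.04,0.7,0]
    - [0.04,0.7,0]
    - [0.04,0.6,0]
  fingers: [-1,-1,-1,-1,-1]

```text
time_s: 5.35
ee_pos: [0.4973, 0.1832, 0.2141]
ee_rot: [-180.0, 0.0, 22.4]
force: [0.7, -0.8, -1.1]
width: 0.0265
grasp_force: 39.7
```

Request:
send_rows:
  rot:
    - [0,0,0]
    - [0,0,0]
  slide:
    - [0,0.2,0]
    - [0,0.1,0]
  fingers: [-1,-1]

```text
time_s: 5.55
ee_pos: [0.4975, 0.1969, 0.214]
ee_rot: [-180.0, 0.0, 22.4]
force: [0.8, -0.8, -1.0]
width: 0.0264
grasp_force: 39.7
```

Run:
```python
from pose import *
s=robot.observe();f=robot.grab_frame('wrist')[:,:,::-1].copy();c=robot.calibration('wrist');T=wristT(c,s)
print(s['ee_pos'],s['ee_rot'],s['width'],fit(f,c))
p=[.495,.194,np.radians(22.3)];a,b=np.cos(p[2]),np.sin(p[2])
for l in [(-.065,.04,.012),(-.065,-.04,.012),(.065,-.04,.012),(.065,.04,.012),(.045,.028,.094),(.045,-.028,.094),(-.045,.028,.094),(-.045,-.028,.094)]:
    u=proj(c,T,np.array([p[0]+a*l[0]-b*l[1],p[1]+b*l[0]+a*l[1],l[2]]));cv2.circle(f,tuple(int(round(v*16)) for v in u),32,(0,0,255),-1,shift=4)
cv2.imwrite('pics/w3.png',f)
```

```text
[0.49746156 0.19690915 0.2139889 ] [-1.79998598e+02  3.78461843e-02  2.23580687e+01] 0.026417941189499677 (array([ 0.00234944, -0.00495889, -0.00635148, -0.01647111, -0.00243914]), np.float64(0.1056884195837667), (np.float64(49.5), np.float64(111.5)))
```

View pics/w3.png

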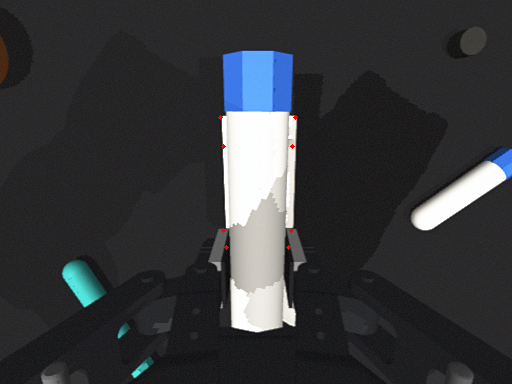

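The predicted cradle points (red) sit on the visible base edges at columns 221 and 296, and the tube is centred between them at column 257. I'll lower it, slowly at the end.

Request:
send_rows:
  rot:
    - [0,0,0]
    - [0,0,0]
    - [0,0,0]
    - [0,0,0]
    - [0,0,0]
  slide:
    - [0,0,-0.5]
    - [0,-0.01,-0.5]
    - [0,-0.01,-0.5]
    - [0,0,-0.3]
    - [0,0,-0.1]
  fingers: [-1,-1,-1,-1,-1]

```text
time_s: 6.1
ee_pos: [0.4975, 0.1938, 0.1182]
ee_rot: [180.0, 0.1, 22.2]
force: [-0.0, 0.3, -0.6]
width: 0.0263
grasp_force: 39.7
```

Request:
send_rows:
  rot:
    - [0,0,0]
    - [0,0,0]
    - [0,0,0]
    - [0,0,0]
  slide:
    - [0,0,-0.06]
    - [0,0,-0.06]
    - [0,0,-0.04]
    - [0,0,0]
  fingers: [-1,-1,-1,-1]

```text
time_s: 6.5
ee_pos: [0.4979, 0.1953, 0.1115]
ee_rot: [-180.0, -0.0, 22.3]
force: [0.2, -0.2, -1.1]
width: 0.0266
grasp_force: 39.7
```

Request:
send_rows:
  rot:
    - [0,0,0]
    - [0,0,0]
    - [0,0,0]
    - [0,0,0]
  slide:
    - [0,0,-0.04]
    - [0,0,-0.02]
    - [0,0,0]
    - [0,0,0]
  fingers: [-1,-1,-1,-1]

```text
time_s: 6.9
ee_pos: [0.4978, 0.1953, 0.1083]
ee_rot: [-180.0, -0.0, 22.3]
force: [0.7, -0.0, -1.1]
width: 0.0266
grasp_force: 39.7
```

Request:
send_rows:
  rot:
    - [0,0,0]
    - [0,0,0]
    - [0,0,0]
    - [0,0,0]
  slide:
    - [0,0,-0.02]
    - [0,0,-0.02]
    - [0,0,0]
    - [0,0,0]
  fingers: [-1,-1,-1,-1]

```text
time_s: 7.3
ee_pos: [0.4979, 0.1952, 0.1063]
ee_rot: [180.0, -0.0, 22.3]
force: [0.9, -0.2, 0.6]
width: 0.0267
grasp_force: 39.9
```

Request:
send_rows:
  rot:
    - [0,0,0]
    - [0,0,0]
    - [0,0,0]
  slide:
    - [0,0,-0.02]
    - [0,0,0]
    - [0,0,0]
  fingers: [-1,-1,-1]

```text
time_s: 7.6
ee_pos: [0.4981, 0.195, 0.1057]
ee_rot: [180.0, -0.0, 22.3]
force: [-0.7, -3.9, 10.9]
width: 0.0267
grasp_force: 40.9
```

A 10.9 N upward push shows the tube is seated. I'll release gently.

Request:
send_rows:
  rot:
    - [0,0,0]
    - [0,0,0]
    - [0,0,0]
    - [0,0,0]
    - [0,0,0]
  slide:
    - [0,0,0]
    - [0,0,0]
    - [0,0,0]
    - [0,0,0]
    - [0,0,0]
  fingers: [-0.3,-0.2,0,0.2,0.3]
  grip_force: 20

```text
time_s: 8.1
ee_pos: [0.4978, 0.1953, 0.1052]
ee_rot: [-180.0, 0.0, 22.3]
force: [-0.8, -0.4, 0.1]
width: 0.0557
grasp_force: 0.0
```

Request:
send_rows:
  rot:
    - [0,0,0]
    - [0,0,0]
    - [0,0,0]
    - [0,0,0]
    - [0,0,0]
  slide:
    - [0,0,0]
    - [0,0,0.1]
    - [0,0,0.4]
    - [0,0,0.8]
    - [0,0,0.8]
  fingers: [0.8,0.8,0.8,0.8,0.8]

```text
time_s: 8.6
ee_pos: [0.4975, 0.1949, 0.2118]
ee_rot: [180.0, 0.1, 22.3]
force: [-0.3, 0.6, 0.3]
width: 0.0768
grasp_force: 0.0
```

Request:
send_rows:
  rot:
    - [0,0,0]
    - [0,0,0]
    - [0,0,0]
  slide:
    - [0,0,0.8]
    - [0,0,0.5]
    - [0,0,0]
  fingers: [0.8,0.8,0.8]

```text
time_s: 8.9
ee_pos: [0.4986, 0.1953, 0.2784]
ee_rot: [-180.0, -0.3, 22.3]
force: [-0.1, 1.0, 0.0]
width: 0.0768
grasp_force: 0.0
```

Run:
```python
from pose import *
s=robot.observe();f=robot.grab_frame('wrist')[:,:,::-1].copy();c=robot.calibration('wrist');T=wristT(c,s)
print(s['ee_pos'],s['width'],s['force'],s['time_s'])
a=np.radians(22.3);R=np.array([[np.cos(a),np.sin(a)],[-np.sin(a),np.cos(a)]])
b,g,r=[f[:,:,i].astype(int) for i in range(3)]
l=cv2.connectedComponentsWithStats(((b-r>60)&(b>90)&(b-g>40)).astype(np.uint8))
i=1+l[2][1:,4].argmax();print('cap',l[2][i],'cradle frame',R@(at(c,T,l[3][i],.1)[:2]-[.495,.194]),'expected ~0.084,0')
t=robot.grab_frame('scene')[:,:,::-1]
cv2.imwrite('pics/w4.png',np.hstack([cv2.resize(f,(400,400)),cv2.resize(t[110:230,240:360],(400,400))]))
```

```text
[0.4985794  0.1952511  0.27844446] 0.07681468200740373 [-0.10417515  1.0159699   0.04767853] 8.9
cap [242  86  30  25 712] cradle frame [ 0.08493757 -0.00148439] expected ~0.084,0
```

View pics/w4.png

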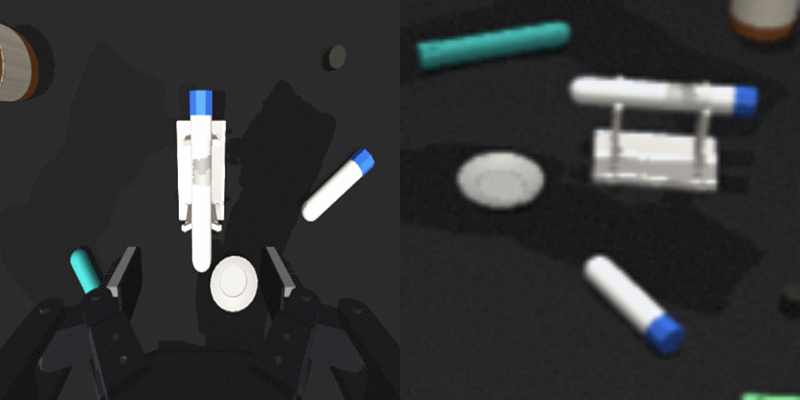

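The tube lies level in both notches, centred and released. In the wrist half it runs straight along the cradle from (202,90) to (202,268), and the short tubes have not been touched. I'll hand the job in.

```bash
python3 -c "
from workcell import robot
print(robot.close_job())"
```

```text
the job is handed in; nothing more can be done
None
```

The long tube is lying released, level and centred in both cradle notches, the shorter tubes were left alone, and the job was handed in at about 9 s of the 38 s allowed; no verdict came back.

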